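# Bring a screwdriver over the screw that still needs driving

## Task

Pull the thick-handled screwdriver straight up out of the tool stand, carry it over the row of parts bins and stop with it upright, its tip centred over the one screw that still stands proud on top of the power unit, hovering about 8 mm above the screw head without touching it. Finish there, still holding the screwdriver in the gripper: do not let go or put it down. Keep the screwdriver and the robot off the bins, the power unit and its screws, and leave the other tools and the loose things on the bench where they are.

Things in the scene. Friction and masses are not known exactly. Their poses are not given: they have to be found in the camera images.
- driver: screwdriver, 160 mm long, about 65 to 120 g, standing blade down in any one of the stand's three holes. Origin at the blade's tip, +z up the tool. From the tip: steel shaft 8 mm across to z 75 mm; collar 26 mm across, 75 to 83 mm, resting on the stand's top; waist 21 mm across to 95 mm; straight round black handle 28 mm across from 95 to 160 mm (its top). Round: its yaw is meaningless.
- driver_tip (a point): the tip of the screwdriver's blade (the same point as the driver's origin); it starts 15 mm above the table
- stand: fixed aluminium tool block, 70 mm (its x) by 235 mm (its y) by 90 mm high, origin under its centre, on the robot's left. Three upright holes 11 mm wide, 80 mm deep, in a row along its y axis at y = -80, 0, +80 mm, one tool in each, in any order: thick-handled screwdriver, T-handled key, slim driver.
- tkey: T-handled key in another hole, to be left alone: 8 mm shaft, neck 18 mm across, a 70 mm long, 14 mm thick cross bar at the top, lying across the row. Its origin is its lower tip; its top is 125 mm above that, 140 mm above the table.
- slim: slim aluminium precision driver in another hole, to be left alone: body 13 mm across with a 15 mm cap; origin at its lower tip, top 131 mm above that, 146 mm above the table.
- bins: fixed row of four open black parts bins, 400 mm (its x) by 90 mm (its y) by 85 mm high, running away from the robot between the stand and the power unit; origin under its centre.
- unit: fixed power unit, a blue sheet-metal frame with electronics inside, 130 mm (its x) by 110 mm (its y) by 90 mm high, on the robot's right; origin under its centre. Its flat top has dark vent slots and a screw at each corner (x = +-51, y = +-41 mm): one, at any corner, stands proud; three are driven home.
- screw: the target: the screw that stands proud. Fixed, upright, 6 mm thread showing 18 mm above the unit's top, then a flat steel head 14 mm across and 5 mm high with a cross slot. Origin on the unit's top; the head's top is 23 mm above it.
- screw_top (a point): centre of the upper face of the proud screw's head, 113 mm above the table; z up
- home0: a screw already driven home: head 14 mm across, 4 mm high, flat on the unit's top; origin under the head. Leave alone.
- home1: another screw driven home, like home0
- home2: another screw driven home, like home0
- cover: loose blue sheet-metal cover of the unit, a U of three upright walls, 70 x 110 x 90 mm high, standing beyond the unit; origin at table level in its middle. Leave alone.
- dish: loose steel dish, 80 mm across, 25 mm high; origin under its centre. Leave alone.
- cap: loose black capacitor can standing upright, 35 mm across, 50 mm high; origin under its centre. Leave alone.
- sink: loose dark finned heat sink, 80 x 50 x 35 mm high; origin under its centre. Leave alone.
- bottle: loose white plastic bottle, 52 mm across, 130 mm high; origin under its centre. Leave alone.
Mind the look-alikes: they are no part of the job. Of the things that look like the driver, the largest one is meant.

How it is judged:
By the outcome, as a careful person would: the job done as asked, in the order asked, and still so for the second after the job is handed in, while the arm keeps its last pose, push and grip.
It also fails if it takes over 37 s, if anything falls off the work surface, if the arm or the gripper's body presses on something with over 40 N, if the wrist force passes 120 N, or if a joint passes its speed limit or range.

## Robot

A 7-joint arm with a two-finger parallel gripper is mounted at the origin on the work surface. World frame = base frame: x ahead of the robot, y to its left, z up, the work surface at z = 0. Lengths are in m, angles in rad, forces in N, time in s.
With the tool pointing down it reaches from about 0.425 to 0.95 m from the base axis. Payload 4.7 kg.
Tool frame: the origin (TCP) lies between the finger pads; the fingertips stand 25 mm ahead of it and the grasp point (between the pads) lies 6 mm ahead of it; z points along the fingers, y is the line along which they close (so a half turn about z gives the same grasp; the last joint's range is limited). The gripper opens to 85 mm and grips with 20 to 120 N. Pads are 22 mm wide; open, the fingers measure 114 mm over their backs; the gripper's body (76 mm by 85 mm) begins 54 mm behind the grasp point. The pads swing forward as they close: fully open they stand 13 mm farther back than shut.
Start: joints at [1.317, 0.469, -0.049, 1.532, 0.024, 1.141, -0.082], TCP at [0.151, -0.658, 0.256] pointing down, gripper open.
Joint ranges: [-2.59, 2.59], [-0.33, 1.99], [-1.39, 1.29], [0.1, 2.45], [-1.04, 4.18], [0.21, 1.99], [-2.66, 2.66]. Speed limits (rad/s): [2.57, 2.57, 3.14, 3.14, 3.14, 3.14, 3.14].

## Interface

Orientations are given as a 3x3 rotation matrix whose columns are the frame's x, y, z axes.
In Python, from rig import * gives the robot as it stands. Calls block until the motion is done:
- movep(position, orientation): joint-space move of the TCP to a pose.
- move_l(position, attitude=None, feed=0.15, until_force=None): straight line of the TCP; attitude=None keeps the orientation; feed is the mean speed in m/s. With until_force (N) it stops when the force on the tool has changed by that much, and returns True; else False.
- move_joints(angles): joint-space move.
- command_gripper(opening, newtons=None): finger opening in m; newtons is the grip in N (None keeps the last); returns when the fingers have stopped.
- sleep(seconds).
- inverse_kinematics(position, orientation): joint angles nearest the present ones, or None.
- sense(): the state.
- camera(name): name is "side" or "top"; returns (picture, depth): 480x640x3 uint8, red, green, blue; 480x640 float32, m along the optical axis (not along the pixel's ray), 0 where there is no reading.
- camera_params(name): a dict with "K" (3x3 intrinsics, pixels), "position" and "rotation" of the camera in the world. Camera axes: x right, y down, z forward; pixel columns grow to the right and rows downward; lengths in m; the calibration is good to about 2 mm. A picture is of the moment at which its call begins. camera_params takes no time and is no camera call.
A pose or a line that the arm cannot do raises Unreachable and nothing moves.
- finish_job(): hands the job in; it is judged then, once.
The state is a dict: "time_s": time; "joint_pos": joint angles; "qd": joint speeds; "joint_efforts": joint torques, N m; "position": TCP position; "tcp_rot": TCP orientation; "wrist_force": force on the tool from outside, world axes, zero at the start; "ft_torque": the same for the moment, N m; "finger_gap": finger opening in m; "gripper_force": force on a finger pad.
Only numpy, scipy, OpenCV 4.12 (cv2) and the standard library are available. Lean on these libraries where they do the work, as an engineer would, in place of code of your own. Each camera call takes 0.05 s, during which the arm holds its last target. There are 200 camera calls.

## Working session

There is one attempt and no reset: what is moved stays moved. The work goes in short steps, each a Python script; the robot and the scene stay as the last script left them, time stands still between calls to the robot, and variables do not carry over. Pictures are saved under pics/ and viewed, at most 10 in all, crops included, and the job is handed in when it is done.

```bash
ls; mkdir -p pics; python3 - <<'E'
from rig import *
import cv2,numpy as np
for n in("side","top"):
    p,d=camera(n); cv2.imwrite(f"pics/{n}0.png",p[:,:,::-1]); np.savez(f"{n}0.npz",p=p,d=d)
    c=camera_params(n); print(n,{k:np.round(v,4).tolist() for k,v in c.items()})
s=sense(); print(s["time_s"],s["position"],s["tcp_rot"],s["finger_gap"])
E
```

```text
pics
side {'K': [[439.39, 0.0, 324.4902], [0.0, 439.39, 247.6263], [0.0, 0.0, 1.0]], 'position': [0.4519, 0.7896, 0.554], 'rotation': [[-0.9909, -0.0727, 0.1132], [-0.1343, 0.4845, -0.8644], [0.0081, -0.8718, -0.4898]]}
top {'K': [[599.2465, 0.0, 331.789], [0.0, 599.2465, 242.2634], [0.0, 0.0, 1.0]], 'position': [0.3709, 0.0106, 1.5356], 'rotation': [[0.0165, -0.993, 0.1166], [-0.9996, -0.0138, 0.0243], [-0.0225, -0.1169, -0.9929]]}
0.1 [ 0.1503784  -0.65753304  0.25532981] [[ 9.74833390e-01  2.22934200e-01 -4.52430792e-04]
 [ 2.22934654e-01 -9.74831790e-01  1.76665071e-03]
 [-4.71970562e-05 -1.82305260e-03 -9.99998337e-01]] 0.08532536806063971
```

View pics/side0.png

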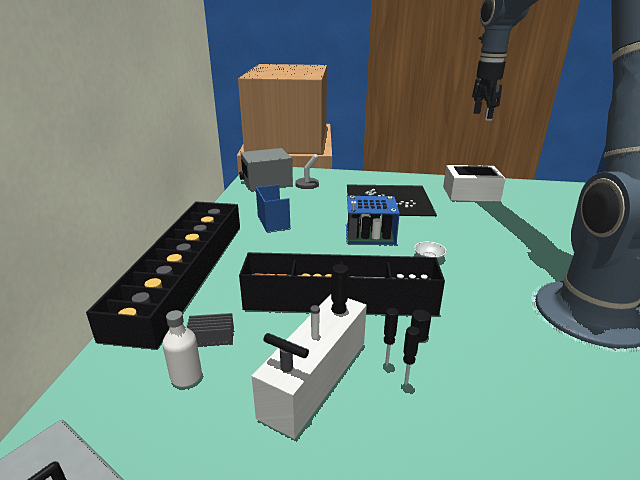

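View pics/top0.png

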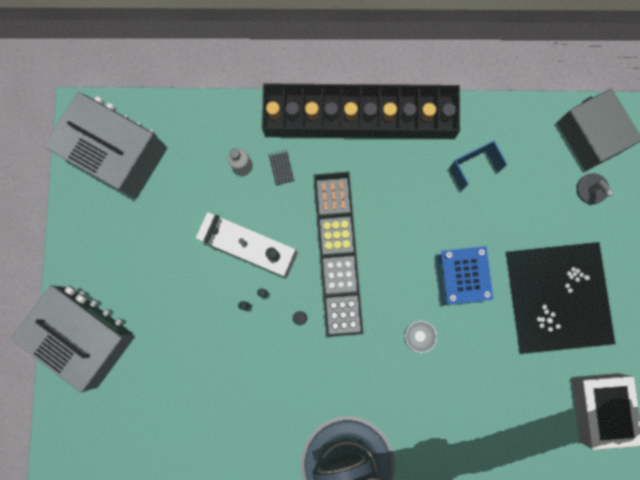

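The side view shows these candidates for the driver:
- the thick black handle in the stand's hole nearest the robot (side 340,285; top 273,255)
- the slim driver (315,322)
- the T-key (287,355)
- two free-standing black-handled drivers (390,325 and 411,345)
- the capacitor can (421,325)

I choose the one at (340,285), the thickest and standing in the stand. Next I'll check a close crop and the screws.

```bash
python3 - <<'E'
import cv2,numpy as np
s=np.load("side0.npz");t=np.load("top0.npz")
f=lambda p,x,y,w,h:cv2.resize(p[y:y+h,x:x+w,::-1],(400,300),interpolation=cv2.INTER_CUBIC)
a=np.vstack([np.hstack([f(s["p"],260,255,120,90),f(s["p"],332,185,80,60)]),np.hstack([f(t["p"],190,205,120,90),f(t["p"],428,245,80,60)])])
cv2.imwrite("pics/crop.png",a)
E
```

```text
(no output)
```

View pics/crop.png

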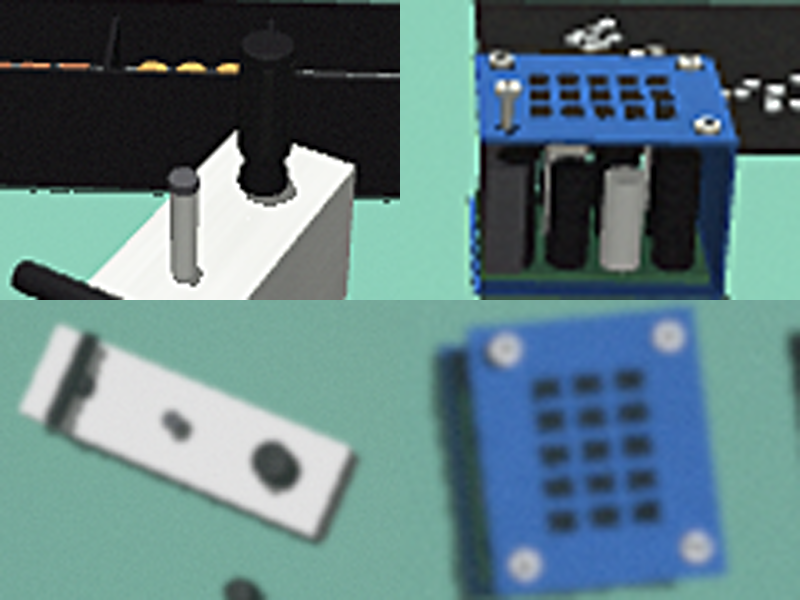

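The crop shows the thick handle with its collar in the hole nearest the robot. The proud screw is at the unit's corner at side (354,202), top (449,255); the other three screws lie flush.

```bash
cat >h.py <<'E'
from rig import *
import numpy as np,cv2
from scipy.optimize import least_squares
def cam(n):
    c=camera_params(n); return c["K"],np.array(c["position"]),np.array(c["rotation"])
def proj(n,X):
    K,p,R=cam(n); q=(np.atleast_2d(X)-p)@R@K.T; return q[:,:2]/q[:,2:]
def cloud(n,d):
    K,p,R=cam(n); v,u=np.mgrid[:480,:640]
    return (np.stack([u,v,np.ones_like(u)],-1)@np.linalg.inv(K).T*d[...,None])@R.T+p
def tri(a,b):
    f=lambda X:np.r_[proj("side",X)[0]-a,proj("top",X)[0]-b]
    r=least_squares(f,[.5,0,.1]); return r.x,r.fun
E
python3 - <<'E'
from h import *
D={n:np.load(n+"0.npz") for n in("side","top")}
C={n:cloud(n,D[n]["d"]) for n in D}
def comp(n,u,v,m,lo,hi):
    k,l,st,ce=cv2.connectedComponentsWithStats(m.astype(np.uint8)); 
    i=l[v,u]; P=C[n][l==i]; print(n,i,st[i],ce[i].round(2),P.mean(0).round(4),P.min(0).round(4),P.max(0).round(4)); return ce[i],l==i
for n,(u,v) in {"side":(340,268),"top":(272,254)}.items():
    z=C[n][...,2]; comp(n,u,v,z>.11,0,0); comp(n,u,v,(z>.16),0,0) if z[v,u]>.16 else print(z[v,u])
print("tri driver top",tri((340.4,268.5),(271.5,254)))
z=C["top"][...,2]
print(z[248:262,264:282:2].round(3))
print("stand top"); c,m=comp("top",255,250,(z>.08)&(z<.1),0,0)
print(cv2.minAreaRect((C["top"][m][:,:2]*1000).astype(np.float32)))
c,m=comp("top",467,270,(z>.075)&(z<.105),0,0)
print(cv2.minAreaRect((C["top"][m][:,:2]*1000).astype(np.float32)))
bins=C["top"][170:338,312:366].reshape(-1,3);b=bins[bins[:,2]>.07];print("bins",cv2.minAreaRect((b[:,:2]*1000).astype(np.float32)),b[:,2].max())
# screws by brightness centroid
for n,L in {"top":[(449,255),(482,252),(453,298),(487,295)],"side":[(353,202),(352,197),(390,197),(394,210)]}.items():
    g=D[n]["p"].astype(float).min(2)
    for u,v in L:
        w=np.clip(g[v-5:v+6,u-5:u+6]-110,0,None); yy,xx=np.mgrid[v-5:v+6,u-5:u+6]
        print(n,(u,v),((xx*w).sum()/w.sum()).round(2),((yy*w).sum()/w.sum()).round(2))
g=D["side"]["p"].min(2); print(g[194:214,344:364])
E
```

```text
side 367 [331 264  18  41 644] [339.3  283.63] [0.505  0.193  0.1501] [0.4519 0.1715 0.1104] [0.5197 0.7896 0.554 ]
side 394 [332 264  17  17 246] [339.83 271.78] [0.5048 0.1918 0.1726] [0.4519 0.1715 0.1606] [0.5186 0.7896 0.554 ]
top 632 [265 247  15  15 157] [271.8 253.9] [0.5019 0.1806 0.1751] [0.3709 0.0106 0.114 ] [0.5185 0.1968 1.5356]
top 656 [265 247  13  13 124] [270.68 253.12] [0.5027 0.1821 0.1848] [0.3709 0.0106 0.1609] [0.5185 0.1968 1.5356]
tri driver top (array([0.50390899, 0.1816983 , 0.17249096]), array([ 0.59464048,  0.08940625, -0.00699914, -0.84363367]))
[[0.088 0.093 0.176 0.178 0.175 0.169 0.086 0.087 0.089]
 [0.09  0.172 0.177 0.176 0.176 0.179 0.086 0.091 0.093]
 [0.091 0.173 0.173 0.174 0.174 0.175 0.157 0.083 0.09 ]
 [0.089 0.17  0.178 0.17  0.171 0.174 0.164 0.094 0.088]
 [0.088 0.177 0.171 0.178 0.174 1.536 0.177 0.121 0.095]
 [0.096 0.177 0.173 0.172 0.172 0.177 0.174 0.139 0.089]
 [0.091 0.169 0.175 0.18  0.171 0.17  0.172 0.14  0.091]
 [0.089 0.176 0.175 0.174 0.178 0.176 0.175 0.133 0.088]
 [0.095 0.18  0.177 0.178 0.176 0.173 0.163 0.136 0.093]
 [0.0
[... 2100 characters left out ...]
  60  55
   67  63]
 [141 143 147 100  55  61  61  59  89 119  92  55  59  65  33  41  42  41
   58  65]
 [140 141 149  87  54  63  61  59  90 116  93  55  60  63  26   7   9   1
   53  63]
 [141 142 147  85  55  62  62  58  94 118  83  57  63  64  49  52  50  50
   62  63]
 [140 141 148 125  53  58  63  62  89 121  80  62  64  63  59  61  63  64
   62  61]
 [140 141 146 127  50  59  65  21  70 112  45  22  66  65  62  63  61  60
   61  61]
 [139 141 145 115  51  66  64  62  67  40  21  62  66  65  62  63  62  63
   62  63]
 [140 141 144 152  35  48  50  52  53  44  56  60  62  60  61  57  57  57
   53  53]
 [140 140 144 158  17  34  35  37  38  42  35  33  35  35  31  37  33  21
   47  48]]
```

```bash
python3 - <<'E'
from h import *
D={n:np.load(n+"0.npz") for n in("side","top")}
print("screw",tri((353.4,201.6),(448.65,254.48)))
# homes: top px on z=.094 -> with single-view rays; screw on z=.113; driver face on z=.175
def ray(n,uv,z):
    K,p,R=cam(n); d=R@np.linalg.inv(K)@np.r_[uv,1]; return p+d*(z-p[2])/d[2]
S=ray("top",(448.65,254.48),.113);H=[ray("top",u,.094) for u in[(481.31,251.76),(452.59,297.42),(486.89,294.04)]]
print("top-ray screw",S,"side-ray",ray("side",(353.4,201.6),.113),H)
# fit unit rectangle to home screws and predict the proud one
print("parallelogram pred",H[0]+H[1]-H[2])
print("side homes",tri((389.5,196.8),(486.89,294.04)),tri((393,209.4),(452.59,297.42)))
C=cloud("top",D["top"]["d"]);P=C[244:264,262:284].reshape(-1,3);P=P[(P[:,2]>.166)&(P[:,2]<.19)]
print("driver cloud top",P.mean(0),len(P),cv2.minEnclosingCircle((P[:,:2]*1000).astype(np.float32)))
print("rays",ray("top",(270.5,253.2),.175),ray("side",(340.2,268.3),.175))
a=np.radians(67.93);d=np.array([np.cos(a),np.sin(a),0]);c=np.array([d[1],-d[0],0])
for s in(1,-1):
    y=s*c; R=np.c_[np.cross(y,[0,0,-1]),y,[0,0,-1]]
    print(s,[inverse_kinematics(p,R) for p in([.504,.182,.33],[.504,.182,.151],[.504,.182,.31],[.522,-.23,.31],[.522,-.23,.257])])
E
```

```text
screw (array([ 0.51291351, -0.23255868,  0.11366163]), array([ 0.17198136,  0.02570895, -0.00060205, -0.1641399 ]))
top-ray screw [ 0.51258796 -0.23267082  0.113     ] side-ray [ 0.51344705 -0.23419087  0.113     ] [array([ 0.52217473, -0.31417097,  0.094     ]), array([ 0.41166978, -0.24464565,  0.094     ]), array([ 0.42100105, -0.32613963,  0.094     ])]
parallelogram pred [ 0.51284345 -0.23267699  0.094     ]
side homes (array([ 0.42151751, -0.32624138,  0.09372726]), array([ 0.23784671,  0.03263793,  0.01314576, -0.21295363])) (array([ 0.41221846, -0.2447519 ,  0.09363742]), array([ 0.23715441,  0.03211585,  0.01612805, -0.22614378]))
driver cloud top [0.50416351 0.18379829 0.17448219] 116 ((504.33160400390625, 184.37278747558594), 14.203166961669922)
rays [0.50353136 0.18365725 0.175     ] [0.50493533 0.18500504 0.175     ]
1 [array([ 0.46984347,  0.38754946, -1.16006799,  1.72132318,  0.37022194,
        1.27863083, -1.15779966]), array([ 0.37878526,  0.61934332, -1.09642012,  1.92843524,  0.65670926,
        1.00814831, -1.40469506]), array([ 0.44550131,  0.39422308, -1.12598327,  1.7507388 ,  0.37578107,
        1.23677302, -1.16253778]), array([ 0.76081784,  0.30048251, -0.52797344,  1.69521235,  0.16135475,
        1.18937928, -0.19314393]), array([ 0.75287879,  0.34559119, -0.52367711,  1.76349378,  0.19289386,
        1.08364547, -0.22118893])]
-1 [array([ 0.4745998 ,  0.39156162, -1.16885221,  1.72114697,  0.37528108,
        1.28068211,  1.97903249]), array([ 0.41975638,  0.66835148, -1.17641292,  1.92671485,  0.71971563,
        1.05104162,  1.68232296]), array([ 0.46892401,  0.41375984, -1.16852833,  1.74985258,  0.40086137,
        1.24721672,  1.95557312]), array([ 1.23859976,  0.57294444, -1.31152319,  1.67237077,  0.56757078,
        1.34541757,  2.5884304 ]), array([ 1.17134671,  0.55829859, -1.17256494,  1.74273628,  0.5477248 ,
        1.21587744,  2.60852947])]
```

```bash
cat >>h.py <<'E'
a=np.radians(67.93);YA=np.array([np.sin(a),-np.cos(a),0]);RG=np.c_[np.cross(YA,[0,0,-1]),YA,[0,0,-1]]
def st(t=""):
    s=sense();print(t,round(s["time_s"],2),s["position"].round(4),"gap",round(s["finger_gap"],4),"F",np.round(s["wrist_force"],1),"g",np.round(s["gripper_force"],1),"z",s["tcp_rot"][:,2].round(4))
E
python3 - <<'E'
from h import *
movep([.504,.184,.33],RG); st("above")
print(move_l([.504,.184,.151],feed=.1,until_force=8)); st("down")
command_gripper(0.0,70); st("closed")
p,d=camera("side"); cv2.imwrite("pics/grasp.png",cv2.resize(p[180:360,220:460,::-1],(800,600)))
E
```

```text
above 3.3 [0.5045 0.1831 0.3298] gap 0.0852 F [0.1 0.2 0.2] g 0.0 z [-3.e-04 -3.e-04 -1.e+00]
False
down 5.24 [0.5043 0.1842 0.1515] gap 0.0855 F [-0.4 -0.4 -0.1] g 0.0 z [ 9.e-04  3.e-04 -1.e+00]
closed 5.82 [0.5042 0.184  0.1512] gap 0.0268 F [-0.2 -0.8  1.6] g 68.5 z [ 4.e-04 -1.e-04 -1.e+00]
```

View pics/grasp.png

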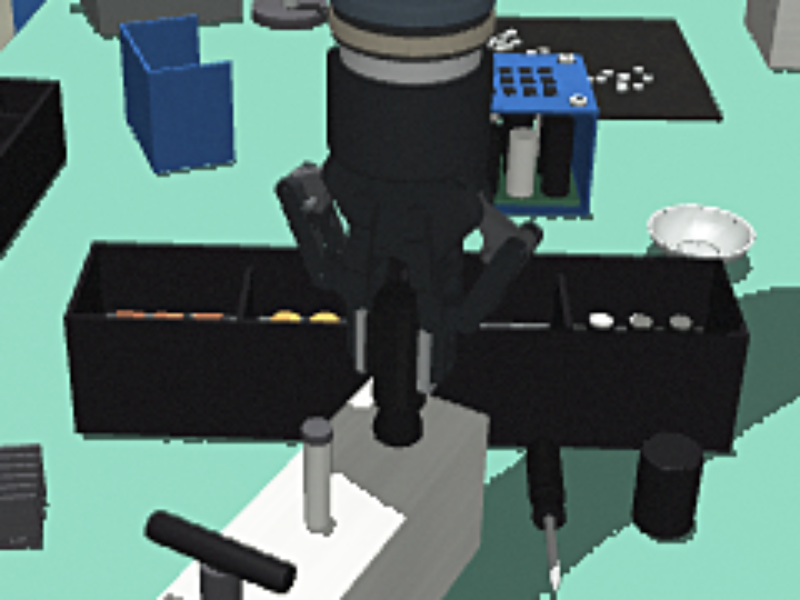

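The thick handle is held between the pads (gap 27 mm), and the other tools are undisturbed. Next I lift it and carry it to a point high above the screw.

```bash
python3 - <<'E'
from h import *
move_l([.5042,.184,.311],RG,feed=.08); st("lifted")
move_l([.513,-.2326,.311],RG,feed=.13); st("over")
move_l([.513,-.2326,.287],RG,feed=.06); sleep(.3); st("high")
p,d=camera("side"); np.savez("side1.npz",p=p,d=d); cv2.imwrite("pics/high.png",cv2.resize(p[125:245,275:435,::-1],(800,600),interpolation=cv2.INTER_CUBIC))
E
```

```text
lifted 8.02 [0.5041 0.1839 0.3107] gap 0.0265 F [-0.2  0.1 -0.5] g 68.6 z [-6.e-04 -1.e-04 -1.e+00]
over 11.38 [ 0.513  -0.2323  0.3111] gap 0.0267 F [-0.1  0.7 -0.7] g 68.6 z [ 0. -0. -1.]
high 12.22 [ 0.5131 -0.2326  0.2873] gap 0.0265 F [-0.7 -0.5 -1.3] g 68.6 z [ 5.e-04 -2.e-04 -1.e+00]
```

View pics/high.png

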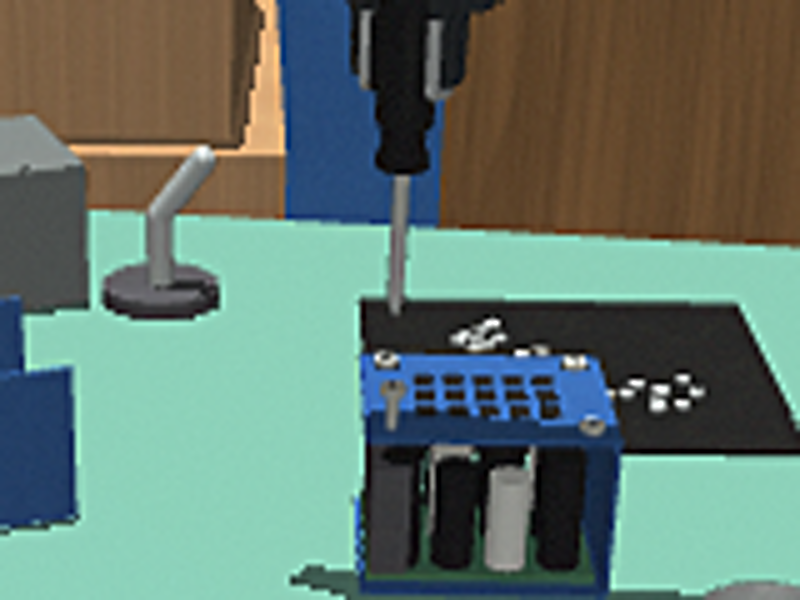

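The driver hangs upright at about (354,188) and the proud screw head is right below it at about (353.5,202). I'll compare the observed axis, tip and depth with the prediction.

```bash
cat >>h.py <<'E'
from scipy.optimize import minimize
def shaft(p,d,tip,name="side"):
    "sub-pixel centre of the steel shaft per row, against projection of an upright tool at tip"
    pr=proj(name,[np.add(tip,[0,0,h]) for h in(0,.03,.06,.083,.11)]); print("pred tip,30,60,collar,110:",pr.round(2).tolist())
    C=cloud(name,d)
    for v in range(int(pr[-1,1])-3,int(pr[0,1])+5):
        u0=np.interp(v,pr[::-1,1],pr[::-1,0]); us=np.arange(int(u0)-9,int(u0)+11)
        m=np.abs(C[v,us,1]-tip[1])<.035; m&=(d[v,us]>0)&(C[v,us,2]>.118)
        if m.any(): 
            Q=C[v,us[m]]; print(v,"n",m.sum(),"c",us[m].mean().round(2),"pred",u0.round(2),"y",np.median(Q[:,1]).round(4),"x",Q[:,0].mean().round(4),"z",np.median(Q[:,2]).round(4))
E
python3 - <<'E'
from h import *
D=np.load("side1.npz"); shaft(D["p"],D["d"],[.5131,-.2326,.151])
print("screw pred",proj("side",[.5128,-.2327,.113]))
E
```

```text
pred tip,30,60,collar,110: [[354.11, 187.69], [354.61, 176.17], [355.13, 164.32], [355.54, 155.01], [356.03, 143.82]]
140 n 20 c 356.5 pred 356.03 y -0.2201 x 0.5118 z 0.2735
141 n 20 c 356.5 pred 356.03 y -0.2211 x 0.5117 z 0.2711
142 n 19 c 356.0 pred 356.03 y -0.2199 x 0.5127 z 0.269
143 n 16 c 357.5 pred 356.03 y -0.2199 x 0.5091 z 0.2664
144 n 14 c 356.5 pred 356.02 y -0.2218 x 0.5113 z 0.2638
145 n 12 c 355.5 pred 355.98 y -0.2206 x 0.5136 z 0.2616
146 n 12 c 355.5 pred 355.93 y -0.221 x 0.5135 z 0.2591
147 n 12 c 355.5 pred 355.89 y -0.2219 x 0.5134 z 0.2565
148 n 12 c 355.5 pred 355.85 y -0.2231 x 0.5133 z 0.2538
149 n 12 c 355.5 pred 355.8 y -0.2227 x 0.5132 z 0.2516
150 n 10 c 355.5 pred 355.76 y -0.2217 x 0.513 z 0.2495
151 n 9 c 355.0 pred 355.71 y -0.2231 x 0.5143 z 0.2464
152 n 9 c 355.0 pred 355.67 y -0.2245 x 0.5142 z 0.2439
153 n 9 c 355.0 pred 355.63 y -0.2238 x 0.5141 z 0.2412
154 n 9 c 355.0 pred 355.58 y -0.2251 x 0.514 z 0.2388
155 n 11 c 355.0 pred 355.54 y -0.2261 x 0.5141 z 0.2362
156 n 11 c 355.0 pred 355.5 y -0.223 x 0.5138 z 0.2346
157 n 11 c 355.0 pred 35
[... 1040 characters left out ...]
3 c 354.0 pred 354.62 y -0.2296 x 0.5144 z 0.1826
177 n 3 c 354.0 pred 354.58 y -0.2283 x 0.5143 z 0.1804
178 n 3 c 354.0 pred 354.53 y -0.229 x 0.5142 z 0.1774
179 n 3 c 354.0 pred 354.49 y -0.2312 x 0.5142 z 0.174
180 n 3 c 354.0 pred 354.45 y -0.2293 x 0.514 z 0.1724
181 n 3 c 354.0 pred 354.4 y -0.23 x 0.5139 z 0.1696
182 n 3 c 354.0 pred 354.36 y -0.2302 x 0.5139 z 0.1666
183 n 3 c 354.0 pred 354.31 y -0.2346 x 0.5139 z 0.1626
184 n 4 c 353.5 pred 354.27 y -0.2299 x 0.5149 z 0.1617
185 n 3 c 354.0 pred 354.23 y -0.2311 x 0.5136 z 0.1585
186 n 2 c 353.5 pred 354.18 y -0.2312 x 0.5147 z 0.1559
187 n 2 c 353.5 pred 354.14 y -0.2316 x 0.5146 z 0.1531
screw pred [[353.61067453 201.84884453]]
```

Everything agrees to within 1 mm. I'll apply a −0.6 mm x correction and lower to the hover height.

```bash
python3 - <<'E'
from h import *
move_l([.5124,-.2326,.2572],RG,feed=.04,until_force=5); sleep(.5); st("hover")
P=[camera("side") for _ in range(8)]; p=np.mean([q[0] for q in P],0).astype(np.uint8); d=P[0][1]
np.savez("side2.npz",p=p,d=d); cv2.imwrite("pics/hover.png",cv2.resize(p[165:225,315:395,::-1],(800,600),interpolation=cv2.INTER_CUBIC))
print("pred tip",proj("side",[.5124,-.2326,.121]),"screw",proj("side",[.5128,-.2327,.113]))
print(p[184:206,346:362].min(2))
E
```

```text
hover 13.67 [ 0.5124 -0.2326  0.2572] gap 0.0263 F [ 0.5  0.3 -0.5] g 68.6 z [ 0.e+00 -1.e-04 -1.e+00]
pred tip [[353.89594247 198.93214764]] screw [[353.61067453 201.84884453]]
[[149  94 100 101 102  98  87 109 123 115  90 128 127 126 126 126]
 [112  25  40  42  43  41  32 118 126 119  31  47  48  47  48  47]
 [153  10  32  33  33  31  32 122 126 123  19  28  30  31  30  31]
 [157  10  34  38  38  35  35 123 128 124  25  35  37  38  38  39]
 [158   2  32  39  39  34  38 124 129 135  25  37  38  39  39  40]
 [157  28  34  38  39  34  42 126 130  99  27  37  39  39  39  39]
 [157  21  33  38  38  34  51 127 129  92  29  38  39  39  39  40]
 [157  19  32  38  38  34  55 128 129  88  29  38  39  39  39  39]
 [155  38  29  37  38  33  58 128 129  88  28  37  39  39  40  37]
 [153  90  25  35  36  30  60 127 129  88  29  37  38  37  39  38]
 [152  84  17  26  25  22  74 126 130  62  24  32  29  31  32  34]
 [154  57  36  34 105 138  73 125 125  45  39  41  42  42  11  12]
 [117  51  56  60 255  97  70 129 119  64  61  63  64  64  64  64]
 [150  52  60  55 122 163 127 104  97  57  62  64  64  64  64  64]
 [154  50  60  58  43  86  79  95  71  58  62  64  65  64  64  64]
 [155  36  60  63  57  59  59  78  61  61  63  62  59  59  60  66]
 [153  34  60  62  63  61  60  61  58  59  62  58  35  40  41  33]
 [152  73  60  62  60  80 103  49 112  95  59  57   0   4   3  44]
 [151  76  57  61  59  91  89  55  92  92  73  63  58  60  58  59]
 [150  62  57  61  55  84 112 121 117 100  67  64  36  40  43  39]
 [149  99  56  61  59  70 104 119 108  87  60  65   8   7   7   0]
 [149 101  56  62  62  58  91 121  99  60  62  67  59  62  63  60]]
```

View pics/hover.png

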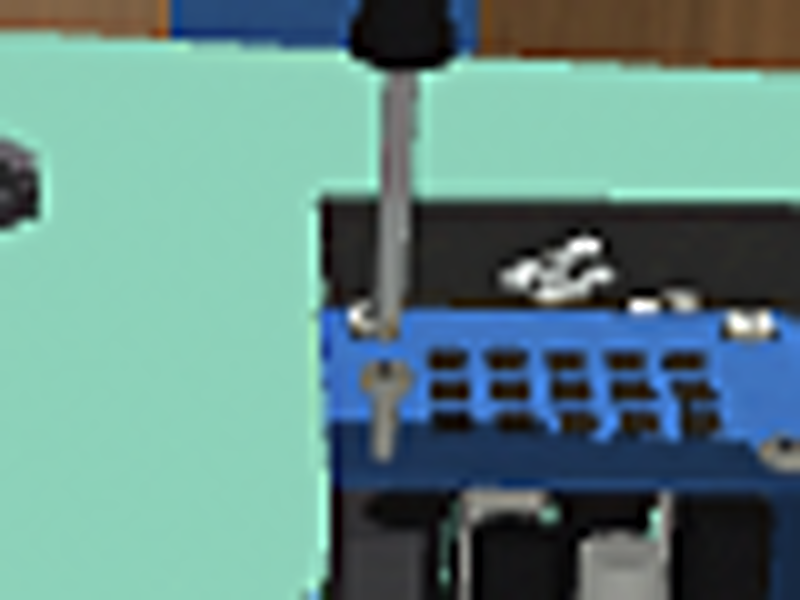

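The tip at (353.5,198.9) sits centred above the screw head at (353.4,201.8), with a visible gap that matches about 8 mm. The driver is upright and there is no contact force.

```bash
python3 -c "
from h import *
st();print(finish_job())"
```

```text
14.07 [ 0.5124 -0.2326  0.2572] gap 0.0268 F [ 0.3  0.2 -1.4] g 68.6 z [-0.  0. -1.]
the job is handed in; nothing more can be done
None
```

I handed the job in at about 14 s: the thick-handled screwdriver is still gripped and upright, with its tip about 8 mm above the proud screw, centred by my measurements to about 1 mm, and no contact force showing.

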